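# Stand the rocking neck rest on its cork pad

## Robot

A 6-joint arm with a two-finger parallel gripper is mounted at the origin on the work surface. World frame = base frame: x ahead of the robot, y to its left, z up, the work surface at z = 0. Lengths are in m, angles in rad, forces in N, time in s.
With the tool pointing down it reaches from about 0.35 to 0.975 m from the base axis. Payload 4.9 kg.
Tool frame: the origin (TCP) lies between the finger pads; the fingertips stand 22 mm ahead of it and the grasp point (between the pads) lies 3 mm ahead of it; z points along the fingers, y is the line along which they close (so a half turn about z gives the same grasp; the last joint's range is limited). The gripper opens to 85 mm and grips with 20 to 120 N. Pads are 22 mm wide; open, the fingers measure 114 mm over their backs; the gripper's body (76 mm by 85 mm) begins 54 mm behind the grasp point. The pads swing forward as they close: fully open they stand 13 mm farther back than shut.
Start: joints at [-1.363, 0.053, 1.613, -0, 1.476, -0.119], TCP at [0.201, -0.592, 0.253] pointing down, gripper open.
Joint ranges: [-3.01, 3.01], [-1.01, 2.22], [0.06, 2.58], [-1.02, 4.17], [0.09, 2.62], [-3.14, 3.14]. Speed limits (rad/s): [2.57, 2.57, 3.14, 3.14, 3.14, 3.14].

## Interface

Orientations are given as a unit quaternion [w, x, y, z].
In Python, from plant import state, grab_frame, get_calibration, job_done, recognise, regions_of gives the robot as it stands.
- The arm moves only by the tool apply_moves, never from a script. Its argument "targets" is a list of rows, each an object with "translation": the shift along the tool's x, y, z normalised to -1 to 1, where 1 is 100 mm, a list of three; "twist": the turn about the tool's z normalised to -1 to 1, where 1 is 0.1 rad; "hand": the opening, from 0 (shut) to 1 (fully open). A call has 1 to 8 rows; each row shifts and turns the commanded pose from where the row before left it, along the tool's axes as they then stand; what a row does not reach is not made up. A row lasts 1/10 s, in which the tool goes at most 50 mm and 8.59 degrees, less where a joint would pass 70% of its speed; a pose out of reach is approached as far as the arm can. A call with a number of a shift or a turn outside -1 to 1 is refused whole. A call with a gripper value outside its range is refused whole. The fingers move at their own pace and stop on an object; the grip force is fixed at half the most. Time passes only in rows, so rows that do not move let the fingers close. It gives the time, the measured TCP pose, the force, the opening and the grip force at its end, in the units of the state.
- state(): the state, without advancing time (a new reading comes with each control period).
- grab_frame(name): name is "scene" or "top" or "wrist"; returns the picture (420x560x3 uint8, red, green, blue); there is no depth.
- get_calibration(name): a dict with "camera_matrix" (3x3 intrinsics, pixels), "D" ([k1, k2, p1, p2, k3] as OpenCV has them; the pictures are not rectified), "pose" (4x4, takes a point from camera to world coordinates). Camera axes: x right, y up, looking along -z (the intrinsics and any distortion apply to the point x, -y, -z); pixel columns grow to the right and rows downward; lengths in m; the calibration is good to about 2 mm. A picture is of the moment at which its call begins: read the wrist's pose just before it. get_calibration takes no time and is no camera call; for the wrist camera it gives the pose at the moment of the call.
- job_done(): hands the job in; it is judged then, once.
Trained networks look in the newest picture that a camera, given by its name, has taken for a name from the list of things; names that differ only in an ending like _2 or _b are one class to them, and where a whole thing is asked for, a point or a joint stands for the part that bears it (a point fixed in the world has none). Each returns a list of dicts, best first, with "score" (0 to 1); they miss things now and then, are a little off and sometimes report something else, mostly with a low value. They report only what shows in the picture. A call takes as long as a camera call. They do not tell look-alikes from the thing itself.
- recognise(camera, query): "point" ([x, y, z] in m, in world coordinates, good to about 4 mm: the middle of the surface that is visible of it).
- regions_of(camera, query): "pixels" (420x560 bool, what is visible of it).
The state is a dict: "time": time; "joint_pos": joint angles; "joint_vel": joint speeds; "joint_efforts": joint torques, N m; "tool_pos": TCP position; "tool_rot": TCP orientation; "contact_force": force on the tool from outside, world axes, zero at the start; "ft_torque": the same for the moment, N m; "gripper_width": opening from 0.0 (shut) to 1.0 (fully open); "grasp_force": force on a finger pad.
Only numpy, scipy, OpenCV 4.12 (cv2) and the standard library are available. Lean on these libraries where they do the work, as an engineer would, in place of code of your own. Each camera call takes 0.05 s, during which the arm holds its last target. There are 200 camera calls.

## Task

At the instrument maker's bench, the wooden neck rest with one rounded cheek lies on that cheek and rocks at a touch. Steady it, pick it up and stand it upright with its flat foot in the middle of the cork pad and square to the pad, its saddle notch on top, setting it down rather than dropping it. Leave the other neck rest, the one with straight sides, where it stands.

Things in the scene. Friction and masses are not known exactly. Their poses are not given: they have to be found in the camera images.
- rest_center (a point): Neck rest to stand up: loose pale wood prism, 40 mm long along x (two flat faces to grip). Point: mid-length, 30 mm above mid-foot. z runs foot to top, y to the rounded cheek. Foot y -20 to 20, height 62, flat -y side; cheek radius 64 mm, y 20 at foot, 34 at top; notch on top. Starts on the cheek, rocks at a touch about level x, z some 68 deg off upright, point 34 mm up. +68 deg about own x stands it up.
- rest_foot (a point): The middle of that rest's flat foot, 40 mm (y) by 40 mm (x), with the same axes as rest_center, 30 mm from it along -z. At the start the foot faces sideways. The rest weighs about 80 g, its weight acting 7 mm from rest_center towards the cheek; let go within about 10 degrees of upright with the foot's edge down, it settles onto its foot.
- pad_mid (a point): Middle of the top face of a cork pad fixed to the bench, 4 mm thick; x along its 80 mm side, y along its 90 mm side, z up. The rest shall stand here with its 40 mm length along the 80 mm side, either way round.
- square_rest_center (a point): The other neck rest, not to be moved: same pale wood, 62 mm height, 40 mm length (x) and saddle notch, but straight upright sides 48 mm apart (y). It stands loose on its foot; the point is its middle, 30 mm above the bench.
Things that resemble listed ones, but are neither listed nor needed, are in the scene too. What is shaped like the part that bears rest_center but green is not meant. Of the things that look like the part that bears pad_mid, the smaller one is meant.

How it is judged:
By the outcome, as a careful person would: the job done as asked, in the order asked, and still so for the second after the job is handed in, with the robot touching nothing.
It also fails if it takes over 40 s, if anything falls off the work surface, if the arm or the gripper's body presses on something with over 40 N, if the wrist force passes 120 N, or if a joint passes its speed limit or range.

## Working session

There is one attempt and no reset: what is moved stays moved. The work goes in short steps, Python scripts to look and compute and a tool call to move; the robot and the scene stay as the last step left them, time stands still between calls to the robot, and variables do not carry over. Pictures are saved under pics/ and viewed, at most 10 in all, crops included, and the job is handed in when it is done.

Besides the shell and the picture viewer there is one more tool, called as name([rows], argument=value, ...), one row to a line, values as JSON. apply_moves: Moves the arm, as the interface text tells. Its arguments: {"type":"object","properties":{"targets":{"type":"array"}},"required":["targets"]}

```bash
mkdir -p pics; ls; python3 - <<'E'
from plant import *
import cv2,numpy as np
s=state();print(s)
for c in("scene","top"):
    f=grab_frame(c);cv2.imwrite(f"pics/{c}1.png",f[:,:,::-1])
    for n in("rest_center","pad_mid","square_rest_center"):
        print(c,n,[(np.round(d["point"],3).tolist(),round(d["score"],2)) for d in recognise(c,n)])
print(get_calibration("top"));print(get_calibration("wrist"))
E
```

```text
pics
{'time': 0.0, 'joint_pos': array([-1.36297351e+00,  5.33552007e-02,  1.61427000e+00, -3.85203767e-05,
        1.47602960e+00, -1.19009556e-01]), 'joint_vel': array([-0.00048573, -0.00042558, -0.00175885,  0.00107173,  0.00014964,
        0.00198533]), 'joint_efforts': array([ 4.33259320e-04, -3.93681586e+01, -3.70175278e+01, -4.36315338e-05,
        7.17568793e-03, -4.68522074e-06]), 'tool_pos': array([ 0.20051835, -0.59135135,  0.25207835]), 'tool_rot': array([-1.02920769e-03,  9.86676439e-01,  1.62691555e-01, -6.49245093e-05]), 'contact_force': array([-0.1125771 ,  0.1589751 , -0.26798555]), 'ft_torque': array([-0.02474976,  0.05126587, -0.03263517]), 'grasp_force': 0.0, 'gripper_width': 0.9990837383938642}
scene rest_center [([0.671, -0.145, 0.038], 0.93), ([0.585, 0.016, 0.038], 0.79)]
scene pad_mid [([0.535, 0.256, 0.005], 0.85), ([0.375, 0.305, 0.007], 0.63)]
scene square_rest_center [([0.542, -0.253, 0.042], 0.68)]
top rest_center [([0.554, 0.013, 0.046], 0.76)]
top pad_mid [([0.535, 0.257, 0.004], 0.74), ([0.369, 0.298, 0.002], 0.73)]
top square_rest_center [([0.522, -0.
[... 331 characters left out ...]
6219537],
       [-0.99972274, -0.02073166, -0.01116394, -0.00981301],
       [-0.0125636 ,  0.06865876,  0.99756109,  1.03701253],
       [ 0.        ,  0.        ,  0.        ,  1.        ]])}
{'camera_matrix': array([[307.55263163,   0.        , 280.59327083],
       [  0.        , 307.55263163, 211.39947745],
       [  0.        ,   0.        ,   1.        ]]), 'D': array([-0.06293341,  0.        ,  0.        ,  0.        ,  0.        ]), 'pose': array([[ 0.31998141,  0.89630237,  0.30700807,  0.27979374],
       [-0.94742328,  0.30306302,  0.10267395, -0.56551521],
       [-0.00101589, -0.32372035,  0.94615226,  0.37248856],
       [ 0.        ,  0.        ,  0.        ,  1.        ]])}
```

View pics/scene1.png

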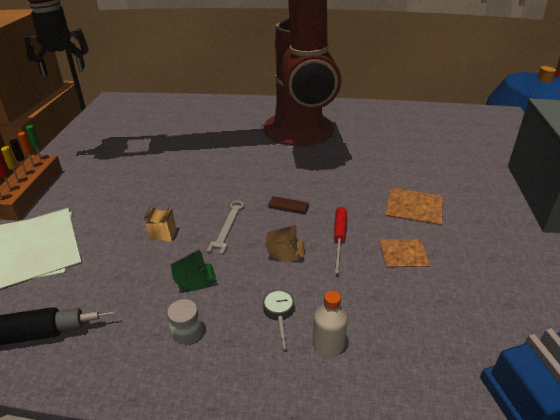

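View pics/top1.png

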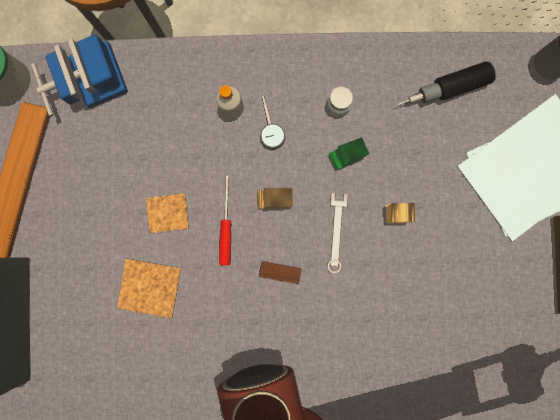

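Candidates for the rest: pale wood piece with a curved cheek at scene (285,244) / top (275,199); straight-sided one standing at scene (160,224) / top (400,213), not to be moved; green look-alike at scene (193,271) / top (349,153). Pads: the smaller at scene (404,252) / top (167,213) is meant, the larger at scene (415,206) / top (149,288) is not. I choose the wood piece at top (275,199) and check it close up.

```bash
cat > h.py <<'E'
from plant import *
import cv2,numpy as np,json
from scipy.spatial.transform import Rotation as R
def yaw(s):
    w,x,y,z=s["tool_rot"]; m=R.from_quat([x,y,z,w]).as_matrix(); return np.arctan2(m[1,0],m[0,0])
def plan(s,target,yt,n):
    """rows to bring the TCP to target with tool-x yaw yt, straight line"""
    d=(np.array(target)-s["tool_pos"])/n; y0=yaw(s); dy=(yt-y0)/n; rows=[]
    for i in range(n):
        y=y0+dy*i
        rows.append([round(10*v,3) for v in (d[0]*np.cos(y)+d[1]*np.sin(y), d[0]*np.sin(y)-d[1]*np.cos(y), -d[2])]+[round(-dy*10,3)])
    return rows
def pix2ray(c,uv,cal=None):
    cal=cal or get_calibration(c); K,D,P=cal["camera_matrix"],cal["D"],cal["pose"]
    p=cv2.undistortPoints(np.array(uv,float).reshape(-1,1,2),K,D).reshape(-1,2)
    return P[:3,3],np.c_[p[:,0],-p[:,1],-np.ones(len(p))]@P[:3,:3].T
def at_z(c,uv,z,cal=None):
    o,r=pix2ray(c,uv,cal); return o+r*((np.asarray(z)-o[2])/r[:,2])[:,None]
E
python3 - <<'E'
from h import *
a=cv2.imread("pics/scene1.png")[215:275,255:320];b=cv2.imread("pics/top1.png")[175:225,245:310]
cv2.imwrite("pics/crop1.png",np.hstack([cv2.resize(a,(400,370),interpolation=2),cv2.resize(b,(400,370),interpolation=2)]))
s=state()
for r in plan(s,[.50,-.03,.25],1.57,16):print(r)
for r in at_z("top",[[149,198],[167,213],[187,230],[275,199]],[.004]*3+[.04]):print(r.round(3))
E
```

```text
[np.float64(0.29), np.float64(-0.272), np.float64(0.002), np.float64(-0.777)]
[np.float64(0.31), np.float64(-0.249), np.float64(0.002), np.float64(-0.777)]
[np.float64(0.329), np.float64(-0.224), np.float64(0.002), np.float64(-0.777)]
[np.float64(0.345), np.float64(-0.198), np.float64(0.002), np.float64(-0.777)]
[np.float64(0.359), np.float64(-0.171), np.float64(0.002), np.float64(-0.777)]
[np.float64(0.372), np.float64(-0.142), np.float64(0.002), np.float64(-0.777)]
[np.float64(0.381), np.float64(-0.113), np.float64(0.002), np.float64(-0.777)]
[np.float64(0.389), np.float64(-0.083), np.float64(0.002), np.float64(-0.777)]
[np.float64(0.394), np.float64(-0.053), np.float64(0.002), np.float64(-0.777)]
[np.float64(0.397), np.float64(-0.022), np.float64(0.002), np.float64(-0.777)]
[np.float64(0.398), np.float64(0.009), np.float64(0.002), np.float64(-0.777)]
[np.float64(0.396), np.float64(0.04), np.float64(0.002), np.float64(-0.777)]
[np.float64(0.392), np.float64(0.07), np.float64(0.002), np.float64(-0.777)]
[np.float64(0.385), np.float64(0.101), np.float64(0.002), np.float64(-0.777)]
[np.float64(0.376), np.float64(0.13), np.float64(0.002), np.float64(-0.777)]
[np.float64(0.365), np.float64(0.159), np.float64(0.002), np.float64(-0.777)]
[0.57  0.301 0.004]
[0.535 0.259 0.004]
[0.496 0.214 0.004]
[0.558 0.015 0.04 ]
```

View pics/crop1.png

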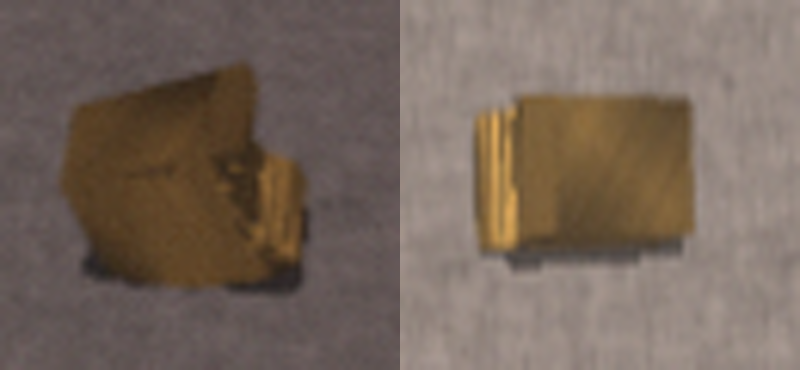

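The crop shows a convex-cheeked wood piece lying on its cheek. The bright notched top is on its right in scene and its left in top, which is world +y, and the foot faces -y. Moving the wrist camera over it.

```bash
python3 - <<'E'
from h import *
s=state()
for r in plan(s,[.555,.05,.25],1.57,16):print(*r)
E
```

```text
0.339 -0.309 0.002 -0.777
0.361 -0.282 0.002 -0.777
0.382 -0.253 0.002 -0.777
0.401 -0.222 0.002 -0.777
0.417 -0.19 0.002 -0.777
0.43 -0.158 0.002 -0.777
0.441 -0.124 0.002 -0.777
0.449 -0.089 0.002 -0.777
0.455 -0.054 0.002 -0.777
0.458 -0.018 0.002 -0.777
0.458 0.017 0.002 -0.777
0.455 0.053 0.002 -0.777
0.45 0.088 0.002 -0.777
0.442 0.122 0.002 -0.777
0.431 0.156 0.002 -0.777
0.417 0.189 0.002 -0.777
```

apply_moves([
  {"translation":[0.34,-0.31,0],"twist":-0.78,"hand":1},
  {"translation":[0.36,-0.28,0],"twist":-0.78,"hand":1},
  {"translation":[0.38,-0.25,0],"twist":-0.78,"hand":1},
  {"translation":[0.4,-0.22,0],"twist":-0.78,"hand":1},
  {"translation":[0.42,-0.19,0],"twist":-0.78,"hand":1},
  {"translation":[0.43,-0.16,0],"twist":-0.78,"hand":1},
  {"translation":[0.44,-0.12,0],"twist":-0.78,"hand":1},
  {"translation":[0.45,-0.09,0],"twist":-0.78,"hand":1},
])

```text
time: 1.2
tool_pos: [0.3783, -0.2697, 0.2536]
tool_rot: [0.0, 0.888, 0.459, 0.0]
contact_force: [1.1, -0.7, 0.2]
gripper_width: 0.998
grasp_force: 0.0
```

apply_moves([
  {"translation":[0.455,-0.05,0],"twist":-0.78,"hand":1},
  {"translation":[0.46,-0.02,0],"twist":-0.78,"hand":1},
  {"translation":[0.46,0.02,0],"twist":-0.78,"hand":1},
  {"translation":[0.455,0.05,0],"twist":-0.78,"hand":1},
  {"translation":[0.45,0.09,0],"twist":-0.78,"hand":1},
  {"translation":[0.44,0.12,0],"twist":-0.78,"hand":1},
  {"translation":[0.43,0.16,0],"twist":-0.78,"hand":1},
  {"translation":[0.42,0.19,0],"twist":-0.78,"hand":1},
])

```text
time: 2.0
tool_pos: [0.5553, 0.0523, 0.2535]
tool_rot: [0.0, 0.704, 0.71, 0.0]
contact_force: [0.5, -1.0, -0.3]
gripper_width: 1.003
grasp_force: 0.0
```

apply_moves([
  {"translation":[0,0,0],"twist":0,"hand":1},
  {"translation":[0,0,0],"twist":0,"hand":1},
])

```text
time: 2.2
tool_pos: [0.5547, 0.0512, 0.2531]
tool_rot: [-0.0, 0.705, 0.709, -0.0]
contact_force: [-0.9, 0.3, -0.4]
gripper_width: 0.996
grasp_force: 0.0
```

```bash
python3 - <<'E'
from h import *
s=state();print(s["time"],s["tool_pos"],yaw(s),s["joint_pos"])
cal=get_calibration("wrist");f=grab_frame("wrist");cv2.imwrite("pics/w1.png",f[:,:,::-1])
np.savez("w1.npz",K=cal["camera_matrix"],D=cal["D"],P=cal["pose"])
for n in("rest_center","pad_mid"):
    print([(d["point"],d["score"]) for d in recognise("wrist",n)])
E
```

```text
2.2 [0.55466519 0.05119828 0.25307355] 1.576548398142925 [-4.13791784e-02 -1.08768482e-01  1.77153102e+00 -3.91961467e-04
  1.47950548e+00 -4.70952610e-02]
[([0.5618, 0.0255, 0.047], 0.66)]
[([0.3824, 0.2426, 0.0071], 0.86), ([0.5335, 0.2254, 0.0006], 0.75)]
```

View pics/w1.png

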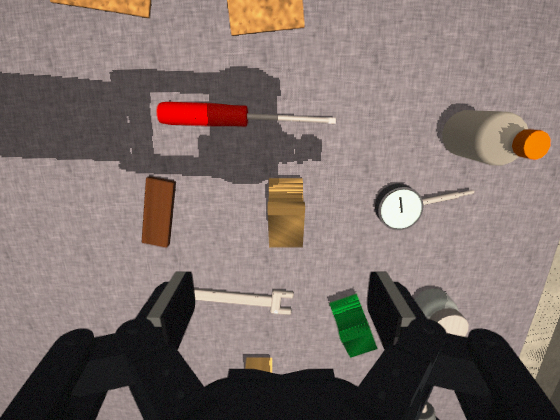

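The wrist view shows the wood rest in the middle (columns 268–304). Its flat side spans rows 204–247 and its notched top rows 178–204, pointing to +y. It is well aligned with the axes, and the green look-alike is away at (352,323).

```bash
python3 - <<'E'
from h import *
c=np.load("w1.npz");cal=dict(camera_matrix=c["K"],D=c["D"],pose=c["P"])
f=cv2.imread("pics/w1.png")
m=regions_of("wrist","rest_center")
for d in m:
    ys,xs=np.where(d["pixels"]);print(d["score"],xs.min(),xs.max(),ys.min(),ys.max())
    if 260<xs.mean()<310:
        for r in range(ys.min(),ys.max()+1,6): q=xs[ys==r];print(r,q.min(),q.max(),end="; ")
print()
P=at_z("wrist",[[286,247.5],[286,204.5],[286,177.5],[269,247],[304,247],[268,205],[304,205]],[.041,.0646,.0145,.041,.041,.0646,.0646],cal)
off=[-.0353,.0222,.0424]
print("centre y est",P[:3,1]-off);print(P.round(4))
# pads in top image
hsv=cv2.cvtColor(cv2.imread("pics/top1.png"),cv2.COLOR_BGR2HSV)
mk=cv2.inRange(hsv,(8,130,80),(25,255,255));mk=cv2.morphologyEx(mk,cv2.MORPH_CLOSE,np.ones((5,5)))
n,l,st,ce=cv2.connectedComponentsWithStats(mk)
for i in range(1,n):
    if st[i,4]>800 and 100<ce[i][0]<220:
        p=np.argwhere(l==i)[:,::-1].astype(float);W=at_z("top",p,np.full(len(p),.004))
        r=cv2.minAreaRect(W[:,:2].astype(np.float32)*1000);print("pad",ce[i],r,W.mean(0))
        H=cv2.convexHull(p.astype(np.float32));A=cv2.approxPolyDP(H,5,True).reshape(-1,2);print(at_z("top",A,np.full(len(A),.004)).round(4))
E
```

```text
0.68 330 376 293 357
0.63 267 304 178 247
178 270 301; 184 269 302; 190 269 302; 196 269 302; 202 268 303; 208 267 304; 214 268 304; 220 268 303; 226 268 303; 232 268 303; 238 269 302; 244 268 302; 
centre y est [0.01109708 0.01458469 0.01211734]
[[ 0.5612 -0.0242  0.041 ]
 [ 0.5602  0.0368  0.0646]
 [ 0.5608  0.0545  0.0145]
 [ 0.541  -0.0237  0.041 ]
 [ 0.5826 -0.0234  0.041 ]
 [ 0.5413  0.0361  0.0646]
 [ 0.5791  0.0363  0.0646]]
pad [166.92097489 212.93353028] ((535.086669921875, 259.60968017578125), (78.4828109741211, 89.28749084472656), 5.802516460418701) [0.53486749 0.25964982 0.004     ]
[[0.5022 0.2119 0.004 ]
 [0.4926 0.2984 0.004 ]
 [0.5674 0.3075 0.004 ]
 [0.5768 0.2205 0.004 ]]
pad [148.41828654 287.90424766] ((367.8459777832031, 302.98272705078125), (126.54962158203125, 111.87371063232422), 79.03641510009766) [0.36767222 0.30272593 0.004     ]
[[0.411  0.233  0.004 ]
 [0.3026 0.2521 0.004 ]
 [0.3257 0.3748 0.004 ]
 [0.4328 0.3512 0.004 ]]
```

apply_moves([
  {"translation":[-0.06,0.02,0.4],"twist":0,"hand":1},
  {"translation":[-0.06,0.02,0.4],"twist":0,"hand":1},
  {"translation":[-0.06,0.02,0.4],"twist":0,"hand":1},
  {"translation":[0,0,0.4],"twist":0,"hand":1},
  {"translation":[0,0,0.3],"twist":0,"hand":1},
  {"translation":[0,0,0.26],"twist":0,"hand":1},
  {"translation":[0,0,0],"twist":0,"hand":1},
  {"translation":[0,0,0],"twist":0,"hand":1},
])

```text
time: 3.2
tool_pos: [0.5605, 0.0316, 0.0377]
tool_rot: [-0.0, 0.706, 0.708, -0.0]
contact_force: [-0.8, -0.7, 0.5]
gripper_width: 0.997
grasp_force: 0.0
```

```bash
python3 - <<'E'
from h import *
s=state();print(s["time"],s["tool_pos"],yaw(s))
f=grab_frame("wrist");cv2.imwrite("pics/w2.png",f[:,:,::-1])
E
```

```text
3.2 [0.56054977 0.03159965 0.03769961] 1.573382330076112
```

View pics/w2.png

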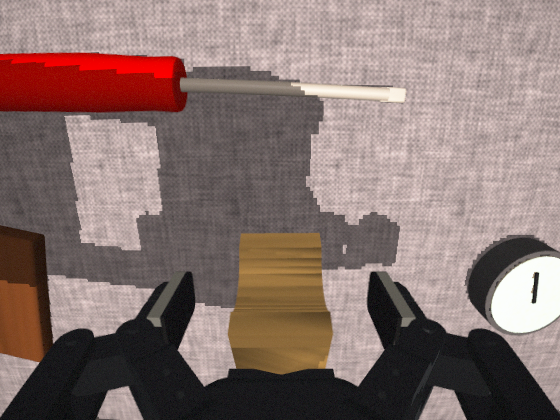

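The fingers straddle the rest (columns 230–332, top edge at row 312) symmetrically. Closing.

apply_moves([
  {"translation":[0.02,0,0],"twist":0,"hand":0.7},
  {"translation":[0,0,0],"twist":0,"hand":0.55},
  {"translation":[0,0,0],"twist":0,"hand":0.5},
  {"translation":[0,0,0],"twist":0,"hand":0.4},
  {"translation":[0,0,0],"twist":0,"hand":0.3},
  {"translation":[0,0,0],"twist":0,"hand":0.3},
  {"translation":[0,0,0],"twist":0,"hand":0.3},
  {"translation":[0,0,0],"twist":0,"hand":0.3},
])

```text
time: 4.05
tool_pos: [0.5614, 0.0345, 0.0386]
tool_rot: [0.001, 0.706, 0.709, 0.001]
contact_force: [-0.9, 1.7, 6.3]
gripper_width: 0.461
grasp_force: 60.1
```

apply_moves([
  {"translation":[0,0,-0.1],"twist":0,"hand":0.3},
  {"translation":[0,0,-0.3],"twist":0,"hand":0.3},
  {"translation":[0,0,-0.3],"twist":0,"hand":0.3},
  {"translation":[0,0,0],"twist":0,"hand":0.3},
  {"translation":[0,0,0],"twist":0,"hand":0.3},
])

```text
time: 4.55
tool_pos: [0.561, 0.0344, 0.1081]
tool_rot: [0.001, 0.706, 0.709, 0.001]
contact_force: [-1.0, 0.1, -0.5]
gripper_width: 0.459
grasp_force: 60.4
```

```bash
python3 - <<'E'
from h import *
s=state();print(s["time"],s["tool_pos"],yaw(s),s["gripper_width"],s["grasp_force"])
f=grab_frame("wrist");g=grab_frame("scene")
cv2.imwrite("pics/g1.png",np.hstack([cv2.resize(f[140:420,140:420,::-1],(400,400)),cv2.resize(g[170:290,225:345,::-1],(400,400))]))
E
```

```text
4.55 [0.56098358 0.03437162 0.10811616] 1.5748509039397 0.4585803200344626 60.360009001451544
```

View pics/g1.png

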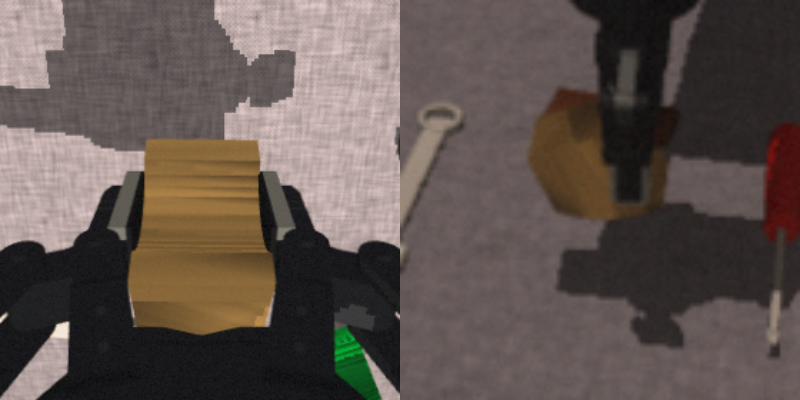

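Left half: the rest is held between the pads with its top edge near row 250. Right half: in the scene it is off the bench but still at its original tilt, so it does not swing in the grip. The tool can't tilt either. I'll set it back on its cheek, roll it onto its foot by pressing down on the foot-end edge with shut fingers, then regrip it upright. First I check the room around it.

```bash
python3 - <<'E'
from h import *
c=np.load("w1.npz");cal=dict(camera_matrix=c["K"],D=c["D"],pose=c["P"])
print(at_z("wrist",[[283,287],[283,315],[200,290],[330,125],[330,115],[240,128],[172,180],[352,293]],[.005]*8,cal).round(3))
E
```

```text
[[ 0.558 -0.102  0.005]
 [ 0.559 -0.149  0.005]
 [ 0.443 -0.108  0.005]
 [ 0.611  0.115  0.005]
 [ 0.611  0.126  0.005]
 [ 0.507  0.111  0.005]
 [ 0.421  0.049  0.005]
 [ 0.655 -0.111  0.005]]
```

apply_moves([
  {"translation":[0.1,0,0.3],"twist":0,"hand":0.3},
  {"translation":[0,0,0.3],"twist":0,"hand":0.3},
  {"translation":[0,0,0.05],"twist":0,"hand":0.3},
  {"translation":[0,0,0.04],"twist":0,"hand":0.3},
  {"translation":[0,0,0],"twist":0,"hand":0.3},
  {"translation":[0,0,0],"twist":0,"hand":0.6},
  {"translation":[0,0,0],"twist":0,"hand":1},
  {"translation":[0,0,0],"twist":0,"hand":1},
])

```text
time: 5.45
tool_pos: [0.5602, 0.0443, 0.0378]
tool_rot: [-0.0, 0.706, 0.708, -0.0]
contact_force: [0.5, -0.9, -0.2]
gripper_width: 0.913
grasp_force: 0.0
```

apply_moves([
  {"translation":[0,0,0],"twist":0,"hand":1},
  {"translation":[0,0,-0.2],"twist":0,"hand":1},
  {"translation":[0,0,-0.4],"twist":0,"hand":1},
  {"translation":[0,0,-0.4],"twist":0,"hand":1},
  {"translation":[0,0,-0.4],"twist":0,"hand":0.5},
  {"translation":[0,0,0],"twist":0,"hand":0},
  {"translation":[0,0,0],"twist":0,"hand":0},
  {"translation":[0,0,0],"twist":0,"hand":0},
])

```text
time: 6.25
tool_pos: [0.5597, 0.0444, 0.1767]
tool_rot: [-0.001, 0.706, 0.709, -0.001]
contact_force: [-0.2, -0.7, -1.0]
gripper_width: 0.328
grasp_force: 0.0
```

```bash
python3 - <<'E'
from h import *
s=state();print(s["time"],s["tool_pos"],yaw(s),s["gripper_width"])
cal=get_calibration("wrist");f=grab_frame("wrist");cv2.imwrite("pics/w3.png",f[:,:,::-1])
np.savez("w3.npz",K=cal["camera_matrix"],D=cal["D"],P=cal["pose"])
E
```

```text
6.25 [0.5596516  0.04440634 0.17666431] 1.5747893060136087 0.3279235705613178
```

View pics/w3.png

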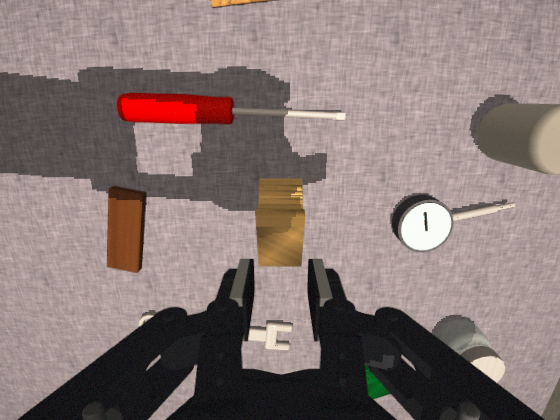

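The rest lies again on its cheek: foot edge at row 266, top edge at row 209, cheek tip at row 179, columns 256–304.

```bash
python3 - <<'E'
from h import *
c=np.load("w3.npz");cal=dict(camera_matrix=c["K"],D=c["D"],pose=c["P"])
P=at_z("wrist",[[281,266],[281,209],[281,178.5],[257,265],[303,265],[256,209],[305,209]],[.041,.0646,.0145,.041,.041,.0646,.0646],cal)
print(P[:3,1]-[-.0353,.0222,.0424]);print(P.round(4))
E
```

```text
[0.02176861 0.02822173 0.02139468]
[[ 0.5598 -0.0135  0.041 ]
 [ 0.5597  0.0504  0.0646]
 [ 0.5595  0.0638  0.0145]
 [ 0.5374 -0.0126  0.041 ]
 [ 0.5804 -0.0124  0.041 ]
 [ 0.5398  0.0503  0.0646]
 [ 0.5787  0.0505  0.0646]]
```

apply_moves([
  {"translation":[-0.32,0,0],"twist":0,"hand":0},
  {"translation":[-0.32,0,0.1],"twist":0,"hand":0},
  {"translation":[0,0,0.4],"twist":0,"hand":0},
  {"translation":[0,0,0.4],"twist":0,"hand":0},
  {"translation":[0,0,0.11],"twist":0,"hand":0},
  {"translation":[0,0,0],"twist":0,"hand":0},
  {"translation":[0,0,0],"twist":0,"hand":0},
])

```text
time: 7.0
tool_pos: [0.5615, -0.0195, 0.0782]
tool_rot: [0.0, 0.706, 0.709, 0.0]
contact_force: [0.6, 0.4, 0.5]
gripper_width: -0.001
grasp_force: 0.0
```

apply_moves([
  {"translation":[0,0,0.06],"twist":0,"hand":0},
  {"translation":[0,0,0.05],"twist":0,"hand":0},
  {"translation":[-0.02,0,0.02],"twist":0,"hand":0},
  {"translation":[-0.02,0,0.02],"twist":0,"hand":0},
  {"translation":[-0.03,0,0.02],"twist":0,"hand":0},
  {"translation":[-0.03,0,0.02],"twist":0,"hand":0},
  {"translation":[-0.03,0,0.02],"twist":0,"hand":0},
])

```text
time: 7.7
tool_pos: [0.5609, -0.033, 0.0562]
tool_rot: [0.0, 0.706, 0.708, 0.0]
contact_force: [0.4, -0.1, 0.5]
gripper_width: -0.004
grasp_force: 0.0
```

```bash
python3 - <<'E'
from h import *
s=state();print(s["time"],s["tool_pos"],s["contact_force"])
f=grab_frame("wrist");g=grab_frame("scene")
cv2.imwrite("pics/p1.png",np.hstack([cv2.resize(f[140:420,140:420,::-1],(400,400)),cv2.resize(g[170:290,225:345,::-1],(400,400))]))
E
```

```text
7.7 [ 0.56092662 -0.03295362  0.05618639] [ 0.36400725 -0.09473345  0.52464431]
```

View pics/p1.png

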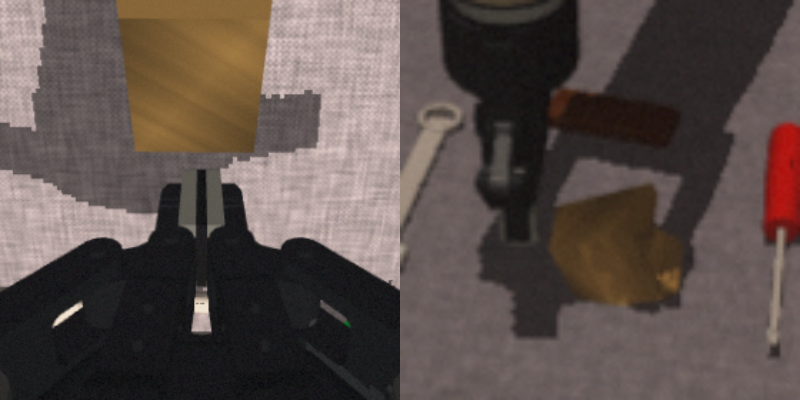

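The picture shows the fingertip (row 170 left) clear of the rest's foot edge (row 152 left). The press missed by passing just outside, and the rest is undisturbed. Measuring the offset.

```bash
python3 - <<'E'
from h import *
r=140+np.array([152,170])*.7
print(at_z("wrist",[[281,r[0]],[281,r[1]],[281,r[1]]],[.041,.034,.05]).round(4))
r=140+np.array([152])*.7
for x in (133,254): print(at_z("wrist",[[140+x*.7,r[0]]],[.041]).round(4))
E
```

```text
[[ 0.5609 -0.0137  0.041 ]
 [ 0.561  -0.0241  0.034 ]
 [ 0.5609 -0.0157  0.05  ]]
[[ 0.5379 -0.0138  0.041 ]]
[[ 0.5786 -0.0137  0.041 ]]
```

apply_moves([
  {"translation":[-0.05,0,-0.2],"twist":0,"hand":0},
  {"translation":[0.1,-0.01,-0.1],"twist":0,"hand":0},
  {"translation":[0.14,0,0],"twist":0,"hand":0},
  {"translation":[0,0,0.1],"twist":0,"hand":0},
  {"translation":[0,0,0.06],"twist":0,"hand":0},
  {"translation":[0,0,0.02],"twist":0,"hand":0},
  {"translation":[0,0,0.01],"twist":0,"hand":0},
  {"translation":[0,0,0],"twist":0,"hand":0},
])

```text
time: 8.6
tool_pos: [0.5595, -0.0137, 0.0667]
tool_rot: [-0.0, 0.706, 0.708, -0.0]
contact_force: [-0.7, 0.7, 0.7]
gripper_width: -0.001
grasp_force: 0.0
```

apply_moves([
  {"translation":[0,0,0.02],"twist":0,"hand":0},
  {"translation":[-0.02,0,0.015],"twist":0,"hand":0},
  {"translation":[-0.025,0,0.015],"twist":0,"hand":0},
  {"translation":[-0.025,0,0.015],"twist":0,"hand":0},
  {"translation":[-0.02,0,0.015],"twist":0,"hand":0},
  {"translation":[0,0,0],"twist":0,"hand":0},
])

```text
time: 9.2
tool_pos: [0.5606, -0.0235, 0.06]
tool_rot: [0.001, 0.706, 0.708, 0.0]
contact_force: [-1.5, -3.9, 6.3]
gripper_width: -0.001
grasp_force: 3.4
```

```bash
python3 - <<'E'
from h import *
s=state();print(s["time"],s["tool_pos"],s["contact_force"])
f=grab_frame("wrist");g=grab_frame("scene")
cv2.imwrite("pics/p2.png",np.hstack([cv2.resize(f[140:420,140:420,::-1],(400,400)),cv2.resize(g[170:290,225:345,::-1],(400,400))]))
# row where wood ends (bottom) and bright/dark boundary per column 281
h=cv2.cvtColor(f,cv2.COLOR_RGB2HSV)
for c in(262,282,298):print([(r,*map(int,h[r,c])) for r in range(100,262,6)])
E
```

```text
9.2 [ 0.56059291 -0.02354704  0.06001965] [-1.50102715 -3.9311658   6.26990004]
[(100, 177, 28, 92), (106, 7, 27, 85), (112, 18, 147, 151), (118, 18, 152, 139), (124, 17, 148, 131), (130, 17, 145, 134), (136, 17, 150, 129), (142, 17, 149, 139), (148, 17, 151, 165), (154, 17, 146, 157), (160, 17, 147, 158), (166, 17, 145, 137), (172, 17, 149, 140), (178, 17, 148, 141), (184, 17, 152, 121), (190, 17, 146, 136), (196, 18, 151, 140), (202, 17, 155, 143), (208, 18, 153, 147), (214, 17, 145, 151), (220, 16, 148, 121), (226, 17, 150, 122), (232, 17, 143, 125), (238, 16, 146, 124), (244, 16, 143, 132), (250, 17, 153, 138), (256, 17, 149, 156)]
[(100, 8, 32, 89), (106, 7, 38, 88), (112, 18, 152, 146), (118, 16, 148, 141), (124, 16, 143, 121), (130, 17, 144, 136), (136, 17, 156, 124), (142, 17, 150, 133), (148, 17, 148, 167), (154, 17, 144, 154), (160, 17, 150, 158), (166, 18, 148, 140), (172, 17, 146, 140), (178, 17, 142, 122), (184, 16, 141, 112), (190, 17, 144, 138), (196, 18, 149, 144), (202, 17, 148, 145), (208, 17, 150, 150), (214, 17, 146, 150), (220, 17, 144, 147), (226, 18, 148, 146), (232, 18, 149, 144), (238, 18, 150, 148), (244, 18, 152, 141), (250, 17, 146, 133), (256, 17, 150, 134)]
[(100, 0, 20, 100), (106, 0, 24, 107), (112, 17, 149, 147), (118, 17, 150, 133), (124, 18, 149, 111), (130, 17, 152, 136), (136, 17, 140, 118), (142, 16, 143, 121), (148, 18, 151, 162), (154, 17, 152, 156), (160, 17, 146, 157), (166, 17, 151, 140), (172, 19, 142, 138), (178, 18, 153, 112), (184, 16, 140, 104), (190, 17, 150, 129), (196, 17, 150, 148), (202, 18, 151, 144), (208, 18, 157, 149), (214, 17, 146, 147), (220, 17, 156, 152), (226, 18, 154, 164), (232, 17, 147, 161), (238, 18, 150, 151), (244, 17, 146, 140), (250, 16, 144, 126), (256, 18, 146, 115)]
```

View pics/p2.png

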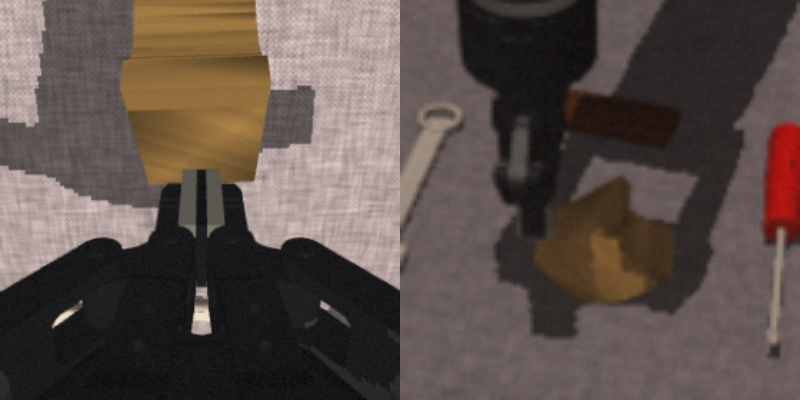

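Rolling works: the fingertip (row 170 left) overlaps the foot edge (row 183), and the notch now shows higher. Continuing along the arc.

apply_moves([
  {"translation":[-0.025,0,0.015],"twist":0,"hand":0},
  {"translation":[-0.025,0,0.015],"twist":0,"hand":0},
  {"translation":[-0.02,0,0.015],"twist":0,"hand":0},
])

```text
time: 9.6
tool_pos: [0.5609, -0.0306, 0.0559]
tool_rot: [0.001, 0.706, 0.708, 0.0]
contact_force: [-0.7, -4.2, 7.1]
gripper_width: 0.002
grasp_force: 3.9
```

apply_moves([
  {"translation":[-0.02,0,0.015],"twist":0,"hand":0},
  {"translation":[-0.02,0,0.015],"twist":0,"hand":0},
  {"translation":[-0.02,0,0.015],"twist":0,"hand":0},
])

```text
time: 9.9
tool_pos: [0.5611, -0.0368, 0.0514]
tool_rot: [0.002, 0.706, 0.708, 0.0]
contact_force: [-0.8, -5.1, 6.0]
gripper_width: -0.002
grasp_force: 3.4
```

```bash
python3 - <<'E'
from h import *
s=state();print(s["time"],s["tool_pos"],s["contact_force"])
f=grab_frame("wrist");cv2.imwrite("pics/p3.png",f[:,:,::-1])
h=cv2.cvtColor(f,cv2.COLOR_RGB2HSV);m=(h[...,0]>11)&(h[...,0]<25)&(h[...,1]>110)
for r in range(80,300,8):
    q=np.where(m[r,200:360])[0]+200
    if len(q):print(r,q.min(),q.max(),len(q),int(h[r,q,2].mean()))
E
```

```text
9.9 [ 0.5611021  -0.03676256  0.0514088 ] [-0.83531161 -5.09571765  6.04847833]
112 224 324 101 162
120 224 324 101 147
128 223 325 103 138
136 224 324 101 131
144 225 324 100 111
152 226 324 99 126
160 227 324 98 147
168 228 324 97 160
176 228 324 97 159
184 228 325 98 152
192 228 326 99 154
200 227 327 101 150
208 226 328 103 149
216 225 331 107 103
224 222 332 111 121
232 222 333 112 137
240 222 333 112 153
248 222 330 109 160
256 236 319 84 135
```

apply_moves([
  {"translation":[-0.02,0,0.015],"twist":0,"hand":0},
  {"translation":[-0.015,0,0.015],"twist":0,"hand":0},
  {"translation":[-0.015,0,0.02],"twist":0,"hand":0},
])

```text
time: 10.25
tool_pos: [0.5597, -0.0404, 0.0447]
tool_rot: [-0.0, 0.706, 0.708, 0.0]
contact_force: [-0.3, -1.5, 0.4]
gripper_width: -0.007
grasp_force: 0.7
```

apply_moves([
  {"translation":[-0.01,0,0.02],"twist":0,"hand":0},
  {"translation":[-0.01,0,0.02],"twist":0,"hand":0},
])

```text
time: 10.45
tool_pos: [0.5593, -0.0423, 0.0403]
tool_rot: [-0.001, 0.706, 0.709, -0.0]
contact_force: [-0.6, -0.0, 0.3]
gripper_width: 0.001
grasp_force: 0.4
```

```bash
python3 - <<'E'
from h import *
s=state();print(s["time"],s["tool_pos"],s["contact_force"])
f=grab_frame("wrist");cv2.imwrite("pics/p4.png",f[:,:,::-1])
h=cv2.cvtColor(f,cv2.COLOR_RGB2HSV);m=(h[...,0]>11)&(h[...,0]<25)&(h[...,1]>110)
for r in range(80,300,8):
    q=np.where(m[r,200:360])[0]+200
    if len(q):print(r,q.min(),q.max(),len(q),int(h[r,q,2].mean()))
E
```

```text
10.45 [ 0.55927677 -0.04229519  0.0403432 ] [-0.63663686 -0.03311457  0.30730465]
136 222 341 120 168
144 222 341 120 165
152 222 341 120 149
160 222 340 119 140
168 223 340 118 127
176 225 338 114 123
184 226 336 111 143
192 227 335 109 130
200 227 334 108 169
208 228 334 107 150
216 228 333 106 164
224 228 333 106 164
232 228 333 106 159
240 227 334 108 150
248 226 334 109 122
256 225 335 111 97
264 224 336 113 106
272 223 336 114 125
280 223 336 114 139
288 223 336 114 155
```

apply_moves([
  {"translation":[-0.1,0,0],"twist":0,"hand":0},
  {"translation":[-0.05,0,-0.2],"twist":0,"hand":0},
  {"translation":[0,0,-0.45],"twist":0,"hand":0.5},
  {"translation":[0.1,0,-0.45],"twist":0,"hand":1},
  {"translation":[0.3,0,-0.45],"twist":0,"hand":1},
  {"translation":[0,0,0],"twist":0,"hand":1},
  {"translation":[0,0,0],"twist":0,"hand":1},
])

```text
time: 11.2
tool_pos: [0.5605, -0.0198, 0.1944]
tool_rot: [0.001, 0.705, 0.709, 0.001]
contact_force: [-0.1, -0.5, -1.0]
gripper_width: 0.843
grasp_force: 0.0
```

```bash
python3 - <<'E'
from h import *
s=state();print(s["time"],s["tool_pos"],yaw(s),s["gripper_width"])
cal=get_calibration("wrist");f=grab_frame("wrist");g=grab_frame("scene");t=grab_frame("top")
def big(a):return cv2.resize(a[:,:,::-1],(400,400))
cv2.imwrite("pics/up.png",np.vstack([np.hstack([cv2.resize(f[110:320,170:380,::-1],(300,300)),cv2.resize(g[190:290,225:325,::-1],(300,300))])]))
cv2.imwrite("pics/upw.png",f[:,:,::-1])
h=cv2.cvtColor(f,cv2.COLOR_RGB2HSV);m=(h[...,0]>11)&(h[...,0]<25)&(h[...,1]>110)
for r in range(80,320,5):
    q=np.where(m[r,200:360])[0]+200
    if len(q)>5:print(r,q.min(),q.max(),len(q),int(h[r,q,2].mean()))
E
```

```text
11.2 [ 0.56052099 -0.0198166   0.19437575] 1.5758250242266874 0.8434741527005052
160 256 302 47 123
165 255 302 48 148
170 255 302 48 129
175 256 302 47 112
180 256 301 46 126
185 256 301 46 134
190 257 300 44 125
195 257 300 44 149
200 256 300 45 178
205 257 300 44 186
210 256 300 45 128
215 256 300 45 135
220 256 300 45 182
```

View pics/up.png

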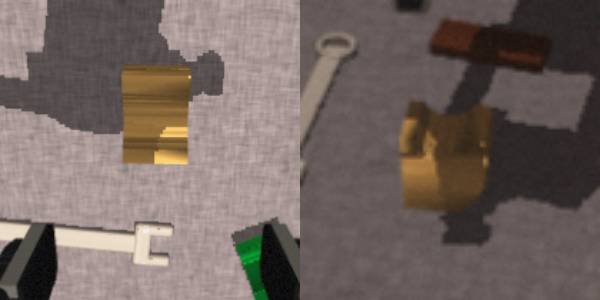

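The rest now stands on its foot, notch on top and cheek toward +y (wrist crop columns 122–189, rows 65–163). Measuring it for the regrip.

```bash
python3 - <<'E'
from h import *
f=cv2.imread("pics/upw.png");h=cv2.cvtColor(f,cv2.COLOR_BGR2HSV);m=((h[...,0]>11)&(h[...,0]<25)&(h[...,1]>110)).astype(np.uint8)
m[:,:200]=0;m[:,360:]=0;m[:140]=0;m[260:]=0
m=cv2.morphologyEx(m,cv2.MORPH_OPEN,np.ones((3,3)))
ys,xs=np.where(m);print(xs.min(),xs.max(),ys.min(),ys.max())
r0,r1=ys.min(),ys.max()+1
print(at_z("wrist",[[280,r0],[280,r1],[255.5,r0+3],[302.5,r0+3],[256,r1-2],[301,r1-2]],[.062]*6).round(4))
l=[];rr=range(r0+2,r1-2)
P=at_z("wrist",[[xs[ys==r].min(),r] for r in rr]+[[xs[ys==r].max()+1,r] for r in rr],[.062]*(2*len(rr)))
n=len(rr);
for q in(P[:n],P[n:]):print(np.polyfit(q[:,1],q[:,0],1))
E
```

```text
255 302 156 224
[[ 0.5576  0.0253  0.062 ]
 [ 0.5577 -0.0342  0.062 ]
 [ 0.5378  0.0229  0.062 ]
 [ 0.5757  0.023   0.062 ]
 [ 0.5369 -0.0324  0.062 ]
 [ 0.5758 -0.0322  0.062 ]]
[0.00501773 0.53774199]
[0.01583905 0.57578596]
```

apply_moves([
  {"translation":[0.05,-0.02,0.2],"twist":0.15,"hand":1},
  {"translation":[0.05,-0.015,0.4],"twist":0,"hand":1},
  {"translation":[0,0,0.4],"twist":0,"hand":1},
  {"translation":[0,0,0.3],"twist":0,"hand":1},
  {"translation":[0,0,0.23],"twist":0,"hand":1},
  {"translation":[0,0,0],"twist":0,"hand":1},
  {"translation":[0,0,0],"twist":0,"hand":0.7},
  {"translation":[0,0,0],"twist":0,"hand":0.55},
])

```text
time: 12.15
tool_pos: [0.5573, -0.0103, 0.0411]
tool_rot: [0.001, 0.711, 0.703, 0.001]
contact_force: [0.3, -0.6, 0.0]
gripper_width: 0.694
grasp_force: 0.0
```

apply_moves([
  {"translation":[0,0,0],"twist":0,"hand":0.48},
  {"translation":[0,0,0],"twist":0,"hand":0.4},
  {"translation":[0,0,0],"twist":0,"hand":0.3},
  {"translation":[0,0,0],"twist":0,"hand":0.3},
  {"translation":[0,0,0],"twist":0,"hand":0.3},
  {"translation":[0,0,0],"twist":0,"hand":0.3},
])

```text
time: 12.75
tool_pos: [0.5579, -0.0101, 0.0419]
tool_rot: [0.001, 0.711, 0.703, 0.001]
contact_force: [0.6, -0.5, 6.2]
gripper_width: 0.458
grasp_force: 61.2
```

apply_moves([
  {"translation":[0,0,-0.1],"twist":0,"hand":0.3},
  {"translation":[0,0,-0.4],"twist":0,"hand":0.3},
  {"translation":[0,0,-0.4],"twist":0,"hand":0.3},
  {"translation":[0,0,-0.2],"twist":0,"hand":0.3},
  {"translation":[0,0,0],"twist":0,"hand":0.3},
  {"translation":[0,0,0],"twist":0,"hand":0.3},
])

```text
time: 13.35
tool_pos: [0.5559, -0.0098, 0.1494]
tool_rot: [-0.0, 0.711, 0.703, -0.0]
contact_force: [-0.3, -0.2, -1.5]
gripper_width: 0.462
grasp_force: 60.6
```

```bash
python3 - <<'E'
from h import *
s=state();print(s["time"],s["tool_pos"],yaw(s),s["gripper_width"],s["grasp_force"])
f=grab_frame("wrist");cv2.imwrite("pics/held.png",f[:,:,::-1])
h=cv2.cvtColor(f,cv2.COLOR_RGB2HSV);m=(h[...,0]>11)&(h[...,0]<25)&(h[...,1]>110)
m[:,:200]=0;m[:,360:]=0
cols=[np.where(m[100:330,c])[0]+100 for c in range(250,310,10)]
print([(q.min(),q.max()) for q in cols if len(q)])
for r in range(180,320,10):
    q=np.where(m[r])[0]
    if len(q):print(r,q.min(),q.max(),end="; ")
for r in plan(s,[.535,.2595-.0,.13],1.56+.108,6):print(*r)
E
```

```text
13.35 [ 0.55587222 -0.00975679  0.14941502] 1.5598289762802178 0.46197456526449293 60.6330975308083
[(np.int64(225), np.int64(329)), (np.int64(225), np.int64(329)), (np.int64(225), np.int64(329)), (np.int64(225), np.int64(329)), (np.int64(225), np.int64(329)), (np.int64(225), np.int64(329))]
230 236 325; 240 232 329; 250 230 332; 260 227 334; 270 227 334; 280 228 333; 290 232 329; 300 232 326; 310 235 326; 0.448 -0.04 0.032 -0.18
0.449 -0.032 0.032 -0.18
0.449 -0.024 0.032 -0.18
0.45 -0.015 0.032 -0.18
0.45 -0.007 0.032 -0.18
0.45 0.001 0.032 -0.18
```

apply_moves([
  {"translation":[0.4,-0.04,0],"twist":-0.24,"hand":0.3},
  {"translation":[0.4,-0.04,0],"twist":-0.24,"hand":0.3},
  {"translation":[0.4,-0.03,0],"twist":-0.24,"hand":0.3},
  {"translation":[0.4,-0.02,0],"twist":-0.24,"hand":0.3},
  {"translation":[0.4,-0.01,0],"twist":-0.23,"hand":0.3},
  {"translation":[0,0,0],"twist":0,"hand":0.3},
  {"translation":[0,0,0],"twist":0,"hand":0.3},
])

```text
time: 14.1
tool_pos: [0.5335, 0.1898, 0.1474]
tool_rot: [-0.001, 0.667, 0.745, -0.002]
contact_force: [0.5, 0.1, -0.5]
gripper_width: 0.462
grasp_force: 60.6
```

```bash
python3 - <<'E'
from h import *
s=state();print(s["time"],s["tool_pos"],yaw(s),s["gripper_width"])
cal=get_calibration("wrist");f=grab_frame("wrist");cv2.imwrite("pics/pad.png",f[:,:,::-1])
h=cv2.cvtColor(f,cv2.COLOR_RGB2HSV)
mk=cv2.inRange(h,(8,130,80),(25,255,255));mk[222:]=0;mk=cv2.morphologyEx(mk,cv2.MORPH_CLOSE,np.ones((7,7)))
n,l,st,ce=cv2.connectedComponentsWithStats(mk)
for i in range(1,n):
    if st[i,4]>800:
        p=np.argwhere(l==i)[:,::-1].astype(float);W=at_z("wrist",p,np.full(len(p),.004),cal)
        print(st[i],ce[i],cv2.minAreaRect(W[:,:2].astype(np.float32)*1000))
        A=cv2.approxPolyDP(cv2.convexHull(p.astype(np.float32)),6,True).reshape(-1,2);print(A.tolist());print(at_z("wrist",A,np.full(len(A),.004),cal).round(4))
E
```

```text
14.1 [0.53346669 0.18980566 0.14740071] 1.6805857170251564 0.4616735247220816
[   20     0   152   146 17485] [94.21109522 62.96665713] ((366.9261169433594, 295.96337890625), (115.08219146728516, 113.4737777709961), 79.18052673339844)
[[171.0, 0.0], [144.0, 145.0], [20.0, 108.0], [29.0, 0.0]]
[[0.4327 0.342  0.004 ]
 [0.411  0.2297 0.004 ]
 [0.301  0.2516 0.004 ]
 [0.3173 0.3362 0.004 ]]
[  244    68    99   111 10476] [291.92220313 122.07531501] ((534.6764526367188, 258.6571960449219), (78.90342712402344, 88.80087280273438), 5.8159308433532715)
[[342.0, 69.0], [336.0, 177.0], [246.0, 177.0], [244.0, 69.0]]
[[0.5689 0.3064 0.004 ]
 [0.5781 0.2197 0.004 ]
 [0.5002 0.2111 0.004 ]
 [0.4919 0.2979 0.004 ]]
```

apply_moves([
  {"translation":[0.37,0.045,0],"twist":0.04,"hand":0.3},
  {"translation":[0.36,0.045,0.1],"twist":0,"hand":0.3},
  {"translation":[0,0,0.3],"twist":0,"hand":0.3},
  {"translation":[0,0,0.3],"twist":0,"hand":0.3},
  {"translation":[0,0,0.2],"twist":0,"hand":0.3},
  {"translation":[0,0,0.05],"twist":0,"hand":0.3},
  {"translation":[0,0,0],"twist":0,"hand":0.3},
])

```text
time: 14.85
tool_pos: [0.5357, 0.2616, 0.0536]
tool_rot: [-0.001, 0.67, 0.742, -0.001]
contact_force: [0.7, -0.2, -0.7]
gripper_width: 0.457
grasp_force: 60.7
```

apply_moves([
  {"translation":[0.015,-0.01,0.03],"twist":0,"hand":0.3},
  {"translation":[0,0,0.02],"twist":0,"hand":0.3},
  {"translation":[0,0,0.01],"twist":0,"hand":0.3},
  {"translation":[0,0,0],"twist":0,"hand":0.3},
])

```text
time: 15.25
tool_pos: [0.5354, 0.2646, 0.0495]
tool_rot: [0.0, 0.669, 0.743, 0.0]
contact_force: [0.5, -0.0, -1.1]
gripper_width: 0.461
grasp_force: 60.7
```

apply_moves([
  {"translation":[0,0,0.01],"twist":0,"hand":0.3},
  {"translation":[0,0,0],"twist":0,"hand":0.3},
])

```text
time: 15.45
tool_pos: [0.5351, 0.2645, 0.048]
tool_rot: [0.0, 0.669, 0.743, 0.0]
contact_force: [-0.7, 0.1, -1.3]
gripper_width: 0.46
grasp_force: 60.7
```

apply_moves([
  {"translation":[-0.01,0,0.01],"twist":0,"hand":0.3},
  {"translation":[0,0,0],"twist":0,"hand":0.3},
])

```text
time: 15.65
tool_pos: [0.5351, 0.2634, 0.0468]
tool_rot: [-0.0, 0.669, 0.743, -0.0]
contact_force: [-0.1, 0.8, -1.6]
gripper_width: 0.456
grasp_force: 60.7
```

apply_moves([
  {"translation":[0,0,0.01],"twist":0,"hand":0.3},
  {"translation":[0,0,0],"twist":0,"hand":0.3},
])

```text
time: 15.85
tool_pos: [0.5352, 0.2635, 0.0459]
tool_rot: [0.0, 0.669, 0.743, 0.0]
contact_force: [-0.2, 0.1, -0.7]
gripper_width: 0.459
grasp_force: 60.8
```

apply_moves([
  {"translation":[0,0,0.01],"twist":0,"hand":0.3},
  {"translation":[0,0,0],"twist":0,"hand":0.3},
])

```text
time: 16.05
tool_pos: [0.5353, 0.2636, 0.0459]
tool_rot: [-0.0, 0.669, 0.743, -0.0]
contact_force: [-2.5, -0.3, 4.7]
gripper_width: 0.46
grasp_force: 61.4
```

Foot contact felt at the expected height (4.7 N). Releasing.

apply_moves([
  {"translation":[0,0,0],"twist":0,"hand":0.5},
  {"translation":[0,0,0],"twist":0,"hand":0.55},
  {"translation":[0,0,0],"twist":0,"hand":0.7},
  {"translation":[0,0,0],"twist":0,"hand":0.9},
  {"translation":[0,0,0],"twist":0,"hand":1},
  {"translation":[0,0,0],"twist":0,"hand":1},
  {"translation":[0,0,-0.2],"twist":0,"hand":1},
  {"translation":[0,0,-0.4],"twist":0,"hand":1},
])

```text
time: 16.85
tool_pos: [0.5322, 0.2624, 0.1013]
tool_rot: [-0.002, 0.669, 0.743, -0.004]
contact_force: [-0.2, 0.0, -0.5]
gripper_width: 1.002
grasp_force: 0.0
```

apply_moves([
  {"translation":[0,0,-0.4],"twist":0,"hand":1},
  {"translation":[0,0,-0.4],"twist":0,"hand":1},
  {"translation":[0,0,-0.3],"twist":0,"hand":1},
  {"translation":[0,0,0],"twist":0,"hand":1},
  {"translation":[0,0,0],"twist":0,"hand":1},
])

```text
time: 17.35
tool_pos: [0.5355, 0.2636, 0.2157]
tool_rot: [0.0, 0.669, 0.743, 0.001]
contact_force: [-0.3, -0.3, -0.1]
gripper_width: 0.999
grasp_force: 0.0
```

```bash
python3 - <<'E'
from h import *
s=state();print(s["time"],s["tool_pos"],yaw(s))
cal=get_calibration("wrist");f=grab_frame("wrist");cv2.imwrite("pics/fin.png",f[:,:,::-1])
for d in regions_of("wrist","rest_center")+regions_of("wrist","square_rest_center"):
    m=d["pixels"];ys,xs=np.where(m)
    b=cv2.minAreaRect(np.c_[xs,ys].astype(np.float32));print(round(d["score"],2),xs.min(),xs.max(),ys.min(),ys.max())
    if abs(xs.mean()-285)<60 and ys.max()<330:
        r0,r1=ys.min(),ys.max()+1;c=xs.mean()
        print(at_z("wrist",[[c,r0],[c,r1],[xs.min(),(r0+r1)/2],[xs.max()+1,(r0+r1)/2]],[.047,.066,.066,.066],cal).round(4))
        rr=range(r0+4,r1-4);n=len(rr)
        P=at_z("wrist",[[xs[ys==r].min(),r] for r in rr]+[[xs[ys==r].max()+1,r] for r in rr],[.066]*(2*n),cal)
        for q in(P[:n],P[n:]):print(np.polyfit(q[:,1]-.26,q[:,0],1))
h=cv2.cvtColor(f,cv2.COLOR_RGB2HSV);mk=cv2.inRange(h,(8,130,80),(25,255,255));n,l,st,ce=cv2.connectedComponentsWithStats(mk)
for i in range(1,n):
    if st[i,4]>1500 and st[i,0]>180:
        p=np.argwhere(l==i)[:,::-1].astype(float);W=at_z("wrist",p,np.full(len(p),.004),cal);print(st[i],cv2.minAreaRect(W[:,:2].astype(np.float32)*1000))
grab_frame("top");print([d["point"] for d in recognise("top","square_rest_center")],[d["point"] for d in recognise("top","rest_center")])
E
```

```text
17.35 [0.5355277  0.26359313 0.21573235] 1.6747576496801873
0.7 259 302 163 227
[[0.5321 0.2963 0.047 ]
 [0.538  0.2384 0.066 ]
 [0.5155 0.268  0.066 ]
 [0.5553 0.2721 0.066 ]]
[-0.1009803   0.51694867]
[-0.09329761  0.55549217]
[ 243  149   74   78 5476] ((534.5831298828125, 259.83758544921875), (79.04496002197266, 88.21985626220703), 5.849055290222168)
[[0.5222, -0.2537, 0.0545]] [[0.5316, 0.2603, 0.0544], [0.6539, -0.1445, 0.0481]]
```

```bash
python3 -c "from plant import *;print(job_done())"
```

```text
the job is handed in; nothing more can be done
None
```

I handed the job in at about 17.5 s of robot time: the rounded-cheek rest stands on its foot, notch up, within about 2 mm of the pad's middle and under 1° off square by my measurements. The fingers are open and clear of it, and the straight-sided rest still measures where it stood at the start. The tool cannot tilt, so I stood the rest up on the bench first by pressing its foot-end edge down. It tipped the last 20° or so onto its foot on its own there, before I picked it up again and set it gently on the cork.

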